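# Make up a soldering kit and a cooling kit

## Robot

A 7-joint arm with a two-finger parallel gripper is mounted at the origin on a cart in front of the work surface, level with it; the furniture and walls round the work are solid. World frame = base frame: x ahead of the robot, y to its left, z up, the work surface at z = 0. Lengths are in m, angles in rad, forces in N, time in s.
With the tool pointing down it reaches from about 0.425 to 0.875 m from the base axis. Payload 9.9 kg.
Tool frame: the origin (TCP) lies on the front face of the gripper's body, between the roots of the fingers; the fingertips stand 73 mm ahead of it and the grasp point (between the pads) lies 54 mm ahead of it (ctrl.tcp_to_grasp is the distance from the TCP to the grasp point, in m); z points along the fingers, y is the line along which they close (so a half turn about z gives the same grasp; the last joint's range is limited). The gripper opens to 85 mm and grips with 20 to 120 N. Pads are 22 mm wide; open, the fingers measure 114 mm over their backs; the gripper's body (76 mm by 85 mm) begins 54 mm behind the grasp point. The pads swing forward as they close: fully open they stand 13 mm farther back than shut.
Start: joints at [-1.307, 0.576, 0.025, 1.437, -0.015, 1.129, -0.057], TCP at [0.23, 0.635, 0.304] pointing down, gripper open.
Joint ranges: [-2.76, 2.76], [-0.34, 2.15], [-1.52, 1.57], [0.19, 2.46], [-1.09, 4.23], [0.17, 1.99], [-2.82, 2.82]. Speed limits (rad/s): [2.22, 2.22, 3.01, 3.01, 3.14, 3.14, 3.14].

## Interface

Orientations are given as a rotation vector (axis times angle).
In Python, from station import ctrl gives the robot as it stands.
- The arm moves only by the tool play_rows, never from a script. Its argument "rows" is a list of rows, each an object with "grip": the opening, from 0 (shut) to 1 (fully open); "dp": the shift along the tool's x, y, z in units of 500 mm (1.0 is 500 mm), a list of three; "angular": the turn, a rotation vector about the tool's x, y, z in units of pi/2 rad (1.0 is pi/2 rad), a list of three. In form: [{"grip": grip, "dp": [tx, ty, tz], "angular": [rx, ry, rz]}, ...]. A call has 1 to 20 rows; each row shifts and turns the commanded pose from where the row before left it, along the tool's axes as they then stand; what a row does not reach is not made up. A row lasts 1/8 s, in which the tool goes at most 62.5 mm and 10.7 degrees, less where a joint would pass 70% of its speed; a pose out of reach is approached as far as the arm can. A call with a number of a shift or a turn outside -1 to 1 is refused whole. A call with a gripper value outside its range is refused whole. The fingers move at their own pace and stop on an object; "grip_force" is the grip in N (left out, the last holds). Time passes only in rows, so rows that do not move let the fingers close. It gives the time, the measured TCP pose, the force, the opening and the grip force at its end, in the units of the state.
- ctrl.observe(): the state, without advancing time (a new reading comes with each control period).
- ctrl.grab_frame(name): name is "side" or "top" or "wrist"; returns a dict with "color" (400x640x3 uint8, red, green, blue), "vfov" (degrees; the focal length in pixels is half the picture's height over the tangent of half this angle, whatever the lens; pixels are square), "cx", "cy" (the principal point, pixels), "rvec" (rotation vector, rad) and "tvec" (3), from world to camera coordinates, as OpenCV has them. Camera axes: x right, y down, z forward; pixel columns grow to the right and rows downward; lengths in m; the calibration is good to about 2 mm. A picture is of the moment at which its call begins. There is no depth.
- ctrl.sign_off(): hands the job in; it is judged then, once.
The state is a dict: "t": time; "q": joint angles; "qvel": joint speeds; "tau": joint torques, N m; "ee_pos": TCP position; "eef_rot": TCP orientation; "contact_force": force on the tool from outside, world axes, zero at the start; "moment": the same for the moment, N m; "finger_gap": finger opening in m; "grip_force": force on a finger pad.
Only numpy, scipy, OpenCV 4.12 (cv2) and the standard library are available. Lean on these libraries where they do the work, as an engineer would, in place of code of your own. Each camera call takes 0.05 s, during which the arm holds its last target. There are 200 camera calls.

## Task

Make up two kits from the stock on the bench: the solder reel and the flat white tin go in the blue tray, the finned heat sink and the green-lidded pot in the yellow tray. Set one thing in each bay, either bay of its tray, upright and flat on the floor of the bay, and let go. The black-lidded jar and the roll of amber tape belong to neither kit: leave them where they stand.

Things in the scene. Friction and masses are not known exactly. Their poses are not given: they have to be found in the camera images.
- blue_tray: Blue plastic tray, fixed, 84 x 165 mm. Walls 3 mm thick, tops 9 mm above the bench; floor top at z = 2.5 mm. A cross wall at y = 0 parts it into two open bays, 78 x 78 mm inside, centred at x = 0, y = +40.5 and -40.5 mm. Origin: centre of the underside; x along the short side (roughly away from the robot), y along the long side.
- yellow_tray: Yellow plastic tray, fixed, 84 x 165 mm. Walls 3 mm thick, tops 9 mm above the bench; floor top at z = 2.5 mm. A cross wall at y = 0 parts it into two open bays, 78 x 78 mm inside, centred at x = 0, y = +40.5 and -40.5 mm. Origin: centre of the underside; x along the short side (roughly away from the robot), y along the long side.
- reel: Solder reel lying flat, pale grey flanges with a white and red round label on top, 57 mm diameter, 26 mm high, straight sides as far as gripping goes (solid). Origin: centre of the underside; z up.
- tin: Flat round white tin with a red square on its lid, 19 mm high; lower 12 mm are 44 mm in diameter, the press-on lid above that 47 mm. The lid is fixed: it may be gripped. Origin: centre of the underside; z up.
- heat_sink: Bright aluminium heat sink, 40 x 40 mm, 20 mm high: 5 mm base plate and upright thin fins that run along its x axis; its outermost fins form flat faces at about y = +20 mm and y = -19 mm. It is best gripped across those two faces or across the fin ends (x = +-20 mm). Origin: centre of the underside; z up.
- pot: Small round white pot with a fixed green screw lid, 30 mm high; lower 20 mm are 37 mm in diameter, the lid above that 40 mm. Origin: centre of the underside; z up.
- jar: Grey-white round jar with a black screw lid, 48 mm diameter, 51 mm high; not part of a kit. Origin: centre of the underside; z up.
- tape: Roll of amber tape lying flat, about 66 mm diameter, 12 mm high; not part of a kit. Origin: centre of the underside; z up.
- phone_clamp: Black gooseneck holder with a clamp head, fixed, always in the same place, no part of the job: an obstacle to the left, between the arm's start and the stock. Its round foot stands at about x 0.52, y 0.15 m, its neck slopes up to the head at about x 0.43, y 0.29 m; the top of the head is 0.29 m above the bench. Keep the gripper above it or to the right of it. Origin: on the bench, midway.
There are look-alikes about, which are no part of the job. Leave any brown, pink or purple look-alike of the reel alone.

How it is judged:
By the outcome, as a careful person would: the job done as asked, in the order asked, and still so for the second after the job is handed in, with the robot touching nothing.
It also fails if it takes over 93 s, if anything falls off the work surface, if the arm or the gripper's body presses on something with over 40 N, if the wrist force passes 120 N, or if a joint passes its speed limit or range.

## Working session

There is one attempt and no reset: what is moved stays moved. The work goes in short steps, Python scripts to look and compute and a tool call to move; the robot and the scene stay as the last step left them, time stands still between calls to the robot, and variables do not carry over. Pictures are saved under pics/ and viewed, at most 14 in all, crops included, and the job is handed in when it is done.

Besides the shell and the picture viewer there is one more tool, called after "Emit:" as a command line: name --argument value ..., lists and objects as JSON in quotes. play_rows: Moves the arm, as the interface text tells. Shifts and turns lie within -1 to 1; 1 stands for 500 mm of shift or pi/2 rad of turn. Its arguments: {"type":"object","properties":{"rows":{"type":"array","items":{"type":"object","properties":{"grip":{"type":"number"},"dp":{"type":"array","items":{"type":"number","minimum":-1,"maximum":1}},"angular":{"type":"array","items":{"type":"number","minimum":-1,"maximum":1}}}}},"grip_force":{"type":"number"}},"required":["rows"]}

```bash
ls; mkdir -p pics; cat > h.py <<'E'
import numpy as np, cv2
from station import ctrl
def cam(n):
    f=ctrl.grab_frame(n); im=f["color"]; H=im.shape[0]
    fl=H/2/np.tan(np.radians(f["vfov"])/2)
    K=np.array([[fl,0,f["cx"]],[0,fl,f["cy"]],[0,0,1.]])
    return dict(im=im,K=K,r=np.array(f["rvec"],float),t=np.array(f["tvec"],float))
def ray(c,u,v):
    R=cv2.Rodrigues(c["r"])[0]; o=-R.T@c["t"]
    d=R.T@np.linalg.inv(c["K"])@np.array([u,v,1.]); return o,d/np.linalg.norm(d)
def onz(c,u,v,z):
    o,d=ray(c,u,v); return o+d*(z-o[2])/d[2]
def tri(c1,p1,c2,p2):
    A=np.zeros((3,3));b=np.zeros(3)
    rs=[ray(c1,*p1),ray(c2,*p2)]
    for o,d in rs:
        P=np.eye(3)-np.outer(d,d);A+=P;b+=P@o
    x=np.linalg.solve(A,b)
    return x,[float(np.linalg.norm((np.eye(3)-np.outer(d,d))@(x-o))) for o,d in rs]
def proj(c,X):
    return cv2.projectPoints(np.array(X,float).reshape(-1,3),c["r"],c["t"],c["K"],None)[0].reshape(-1,2)
def save(im,n): cv2.imwrite("pics/"+n,im[:,:,::-1])
E
python3 - <<'E'
from h import *
print(ctrl.observe())
for n in("side","top","wrist"):
    c=cam(n); save(c["im"],n+"0.png"); o,d=ray(c,320,200); print(n,o.round(3),d.round(3),c["K"][0,0])
E
```

```text
pics
{'t': 0.0, 'q': array([-1.30675789,  0.57653989,  0.0248394 ,  1.4379121 , -0.01499195,
        1.12898749, -0.05649806]), 'qvel': array([-6.90464557e-04,  2.34595658e-04,  8.77970538e-04,  1.28349046e-04,
        4.05890432e-04, -1.40298827e-03,  5.09388376e-05]), 'tau': array([-6.93017569e-05, -7.65758657e+01,  2.25035146e+00, -2.85982972e+01,
        1.52752205e-02,  1.26186732e-02, -4.58364559e-05]), 'ee_pos': array([0.2299603 , 0.63426844, 0.30303578]), 'eef_rot': array([-5.43531711e-01, -3.09401601e+00,  2.59260723e-03]), 'contact_force': array([ 0.73715571,  0.48113899, -0.80303667]), 'moment': array([ 0.00567211,  0.05248026, -0.00765872]), 'grip_force': 0.0, 'finger_gap': 0.0851799882443919}
side [ 0.539 -0.878  0.54 ] [ 0.009  0.842 -0.539] 369.92798281654046
top [ 0.426 -0.068  0.951] [ 0.105 -0.018 -0.994] 449.7252478070423
wrist [0.163 0.658 0.374] [ 0.278 -0.091 -0.956] 284.16171104450575
```

View pics/top0.png

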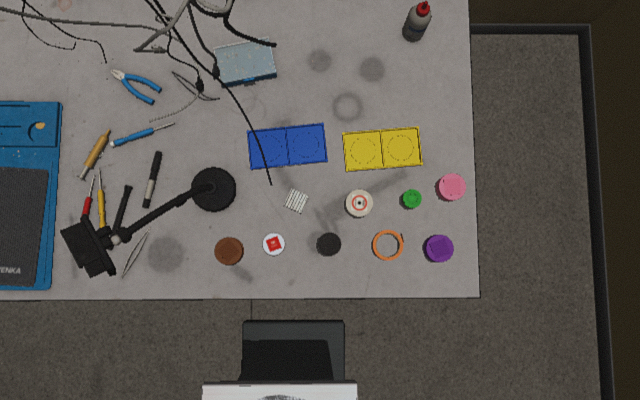

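View pics/side0.png

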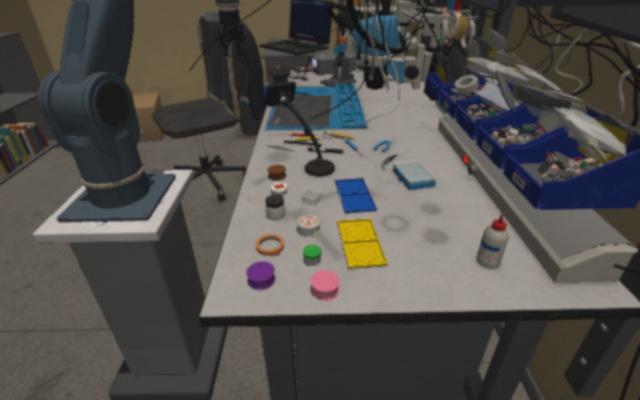

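Top view: reel candidates are the grey one with a white/red label at (359,203), brown (229,250), pink (452,187) and purple (439,248). Only (359,203) fits the description. Tin (274,244), heat sink (296,201), pot (412,199), jar (328,244), tape (388,245), blue tray (288,146), yellow tray (383,149). In the side view the reel is at (308,224), tin (279,188), heat sink (312,197) and pot (312,254).

```bash
cat > m.py <<'E'
from h import *
def blob(m,near,rad):
    m=m.astype(np.uint8); n,l,s,c=cv2.connectedComponentsWithStats(m)
    best=[(s[i,4],i) for i in range(1,n) if np.hypot(*(c[i]-near))<rad]
    if not best: return None
    i=max(best)[1]; cn=cv2.findContours((l==i).astype(np.uint8),cv2.RETR_EXTERNAL,cv2.CHAIN_APPROX_NONE)[0][0]
    return c[i],s[i,4],cn.reshape(-1,2)
def hsv(c): 
    h=cv2.cvtColor(c["im"],cv2.COLOR_RGB2HSV).astype(int); return h[...,0],h[...,1],h[...,2]
E
python3 - <<'E'
from m import *
T=cam("top");S=cam("side")
def masks(c):
    h,s,v=hsv(c)
    return dict(blue=(abs(h-112)<8)&(s>150)&(v>60),yel=(abs(h-27)<7)&(s>150)&(v>90),green=(abs(h-60)<15)&(s>120),red=((h<8)|(h>172))&(s>110)&(v>80))
mt,ms=masks(T),masks(S)
for n,k,a,b,r in[("blue","blue",(288,146),(355,195),15),("yel","yel",(383,149),(361,243),15),("pot","green",(412,199),(312,254),10),("tin","red",(274,244),(279,188),6),("reel","red",(359,203),(308,222),8)]:
    p,q=blob(mt[k],a,r),blob(ms[k],b,r)
    if p is None or q is None: print(n,p is None,q is None);continue
    x,e=tri(T,p[0],S,q[0]); print(n,p[0].round(1),p[1],q[0].round(1),q[1],x.round(4),np.round(e,4))
    if n in("blue","yel"):
        rc=cv2.minAreaRect(p[2]); B=cv2.boxPoints(rc); print(np.array([onz(T,*q,0.009)[:2] for q in B]).round(4).tolist())
a=cv2.resize(T["im"][120:270,210:470],None,fx=3,fy=3,interpolation=cv2.INTER_CUBIC)
save(a,"c1.png")
save(cv2.resize(S["im"][140:300,220:420],None,fx=3.75,fy=3.75,interpolation=cv2.INTER_CUBIC),"c2.png")
E
```

```text
blue [292.8 144.6] 2441 [354.8 195.6] 884 [ 0.6431 -0.0274  0.0089] [0.0008 0.0008]
[[0.6763, 0.0541], [0.6916, -0.0922], [0.6085, -0.1001], [0.5936, 0.045]]
yel [381.8 148.4] 2930 [360.8 243.6] 1697 [ 0.6378 -0.2187 -0.0016] [0.0002 0.0002]
[[0.6709, -0.132], [0.6858, -0.2976], [0.6008, -0.3028], [0.5864, -0.1386]]
pot [411.4 198.4] 270 [311.7 251.8] 175 [ 0.5261 -0.2743  0.0244] [0.0001 0.0001]
tin [273.3 243.5] 144 [278.5 186. ] 24 [0.4338 0.0122 0.0202] [0.0003 0.0003]
reel False True
```

View pics/c1.png

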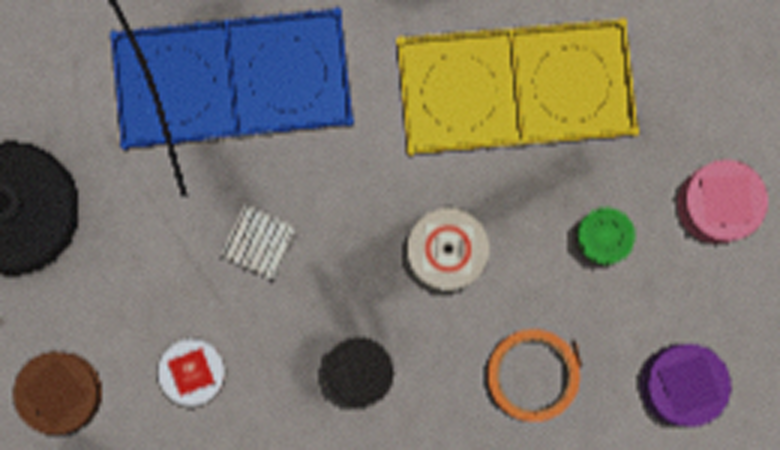

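View pics/c2.png

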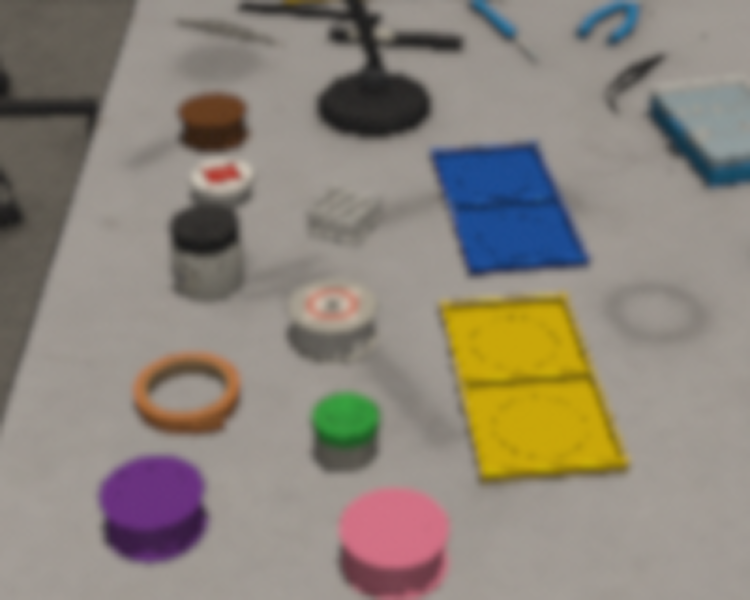

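The crops show that (359,203) in the top view is the grey reel with the round white/red label; brown, pink and purple are look-alikes. The heat sink fins at (296,201) are tilted. The cable crossing the blue tray in the top view is absent there in the side view, so it hangs above the tray. I'll measure the rest and find the cable's height.

```bash
python3 - <<'E'
from m import *
T=cam("top");S=cam("side")
# tray blue: union of blobs in region
h,s,v=hsv(T)
for n,m in(("blue",(abs(h-112)<10)&(s>130)),("yel",(abs(h-27)<7)&(s>150))):
    m=m.copy(); m[:120]=0; m[180:]=0; m[:,:240]=0; m[:,430:]=0
    p=np.argwhere(m)[:,::-1].astype(np.float32)
    B=np.array([onz(T,*q,0.009)[:2] for q in cv2.boxPoints(cv2.minAreaRect(p))])
    L=[np.linalg.norm(B[i]-B[(i+1)%4]) for i in range(2)]
    i=int(np.argmax(L)); d=B[i+1]-B[i]; d*=np.sign(d[1])
    print(n,"centre",B.mean(0).round(4),"sides",np.round(L,4),"yaw",np.arctan2(-d[0],d[1]).round(3))
bg=np.median(T["im"][180:260,300:460].reshape(-1,3),0); print(bg)
objs=dict(reel=((359,203),(s<60)&(v>175),(308,220),.026),tin=((274,244),(((s<45)&(v>180))|((s>110)&((h<8)|(h>172)))),(279,186),.019),pot=((412,199),(abs(h-60)<15)&(s>110),(312,252),.03),
 jar=((328,244),v<70,None,.051),tape=((388,245),(abs(h-12)<8)&(s>120),None,.012),sink=((296,201),(s<30)&(v>150),None,.02),
 pink=((452,187),(h>160)&(s>80),None,.026),purple=((439,248),(abs(h-140)<12)&(s>100),None,.026),brown=((229,250),(abs(h-10)<10)&(s>80),None,.026))
for n,(a,m,b,z) in objs.items():
    m=cv2.morphologyEx(m.astype(np.uint8),cv2.MORPH_CLOSE,np.ones((5,5)))
    p=blob(m,a,10)
    if p is None: print(n,"none",T["im"][a[1]-8:a[1]+9:4,a[0]].tolist());continue
    c,r=cv2.minEnclosingCircle(p[2]); w=onz(T,*c,z); mm=np.linalg.norm(onz(T,c[0]+r+.5,c[1],z)-w)*2e3
    print(n,np.round(c,1),p[1],"pos",w.round(4),"dia",mm.round(1), cv2.minAreaRect(p[2]) if n=="sink" else "")
for n,z in(("cable",(.15,.25,.35,.45,.55,.65)),):
    print([(zz,proj(S,onz(T,269.5,184,zz))[0].round(0).tolist(),onz(T,269.5,184,zz).round(2).tolist()) for zz in z])
save(cv2.resize(S["im"][0:170,180:440],None,fx=3,fy=3,interpolation=cv2.INTER_CUBIC),"c3.png")
E
```

```text
blue centre [ 0.6417 -0.0142] sides [0.1655 0.0844] yaw 0.109
yel centre [ 0.636  -0.2177] sides [0.1661 0.0852] yaw 0.09
[135. 129. 126.]
reel [359.2 202.7] 457 pos [ 0.5174 -0.1653  0.026 ] dia 55.3 
tin [273.2 243.7] 348 pos [0.4338 0.0126 0.019 ] dia 45.3 
pot [411.5 198.1] 276 pos [ 0.5262 -0.2733  0.03  ] dia 41.7 
jar [328.3 244.7] 460 pos [ 0.431  -0.0999  0.051 ] dia 52.4 
tape [387.6 244.5] 311 pos [ 0.4311 -0.2249  0.012 ] dia 68.1 
sink [296.4 200.7] 324 pos [ 0.5226 -0.0353  0.02  ] dia 50.3 ((295.5170593261719, 200.0463409423828), (18.29887580871582, 18.92746353149414), 24.77513885498047)
pink [450.3 187. ] 644 pos [ 0.5496 -0.3558  0.026 ] dia 64.9 
purple [438.4 247.9] 638 pos [ 0.4234 -0.3269  0.026 ] dia 62.6 
brown [228.7 250.6] 637 pos [0.42   0.1024 0.026 ] dia 62.0 
[(0.15, [316.0, 143.0], [0.54, 0.01, 0.15]), (0.25, [309.0, 106.0], [0.53, -0.0, 0.25]), (0.35, [302.0, 64.0], [0.51, -0.01, 0.35]), (0.45, [293.0, 16.0], [0.5, -0.02, 0.45]), (0.55, [283.0, -41.0], [0.48, -0.03, 0.55]), (0.65, [271.0, -109.0], [0.47, -0.04, 0.65])]
```

View pics/c3.png

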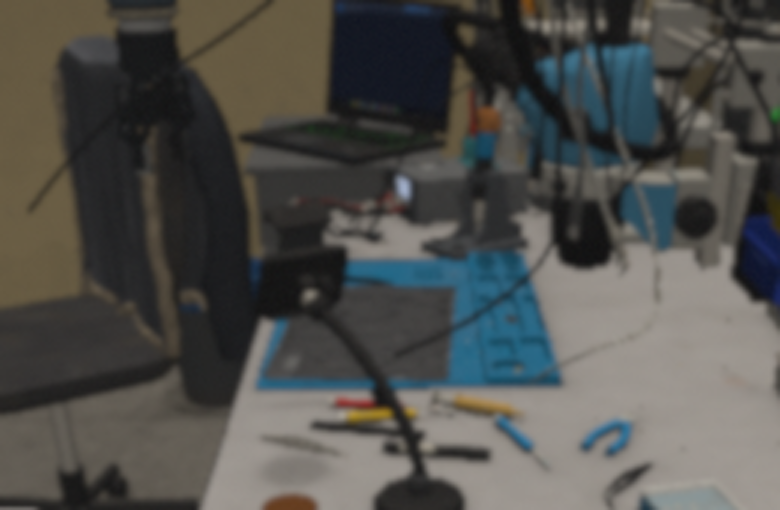

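The cable's free end is at side px (312,118). With top px (270,185), that puts it in the air at about z 0.22. I'll trace it.

```bash
python3 - <<'E'
from m import *
T=cam("top");S=cam("side")
# side cable polyline from crop (3x, offset 180,0)
poly=np.array([(397,355),(425,344),(450,332),(475,317),(500,300),(525,278),(542,260),(553,240),(556,200),(556,150)])/3+[180,0]
dense=np.concatenate([np.linspace(poly[i],poly[i+1],30) for i in range(len(poly)-1)])
for a in[(270,184),(267,172),(263,155),(257,138),(250,120),(240,101),(230,86),(215,70),(190,37)]:
    zs=np.linspace(.02,.6,600); P=proj(S,[onz(T,*a,z) for z in zs])
    D=np.linalg.norm(P[:,None]-dense[None],axis=2); i,j=np.unravel_index(D.argmin(),D.shape)
    print(a,onz(T,*a,zs[i]).round(3),"miss",D.min().round(1),dense[j].round())
for z in(.1,.2,.3,.4,.5,.6): print(z,proj(S,onz(T,105,62,z))[0].round(),proj(S,onz(T,75,42,z))[0].round())
c=cv2.resize(T["im"][0:200,150:350],None,fx=3,fy=3,interpolation=cv2.INTER_CUBIC); save(c,"c4.png")
E
```

```text
(270, 184) [0.53  0.001 0.218] miss 1.0 [312. 118.]
(267, 172) [0.549 0.006 0.223] miss 0.1 [319. 116.]
(263, 155) [0.575 0.011 0.233] miss 0.1 [329. 111.]
(257, 138) [0.6   0.02  0.246] miss 0.2 [339. 105.]
(250, 120) [0.625 0.029 0.26 ] miss 0.1 [350.  97.]
(240, 101) [0.65  0.042 0.279] miss 0.2 [359.  88.]
(230, 86) [0.663 0.052 0.307] miss 0.1 [365.  76.]
(215, 70) [0.664 0.062 0.365] miss 0.4 [365.  50.]
(190, 37) [0.707 0.095 0.371] miss 17.3 [365.  50.]
0.1 [388. 116.] [396. 110.]
0.2 [380.  91.] [388.  86.]
0.3 [370.  61.] [379.  58.]
0.4 [359.  26.] [367.  24.]
0.5 [345. -16.] [353. -17.]
0.6 [328. -69.] [335. -68.]
```

View pics/c4.png

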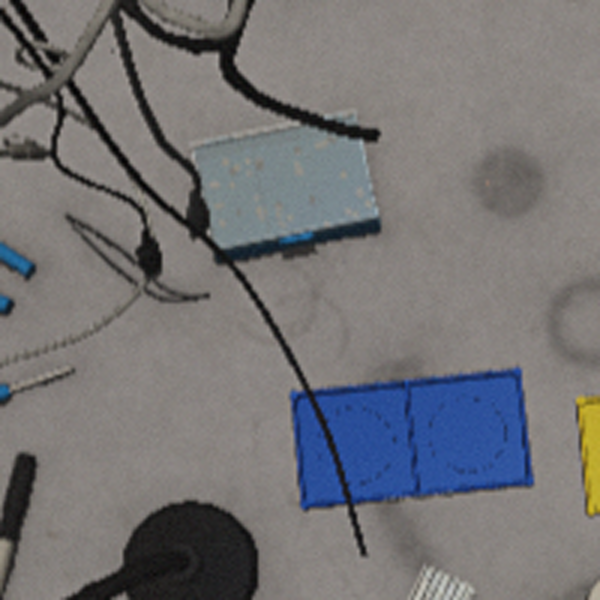

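The cable does hang over the blue left bay: its end is at about (0.53, 0.00, 0.22), rising to (0.65, 0.04, 0.28). I'll treat it as solid. I'll grasp the two blue-tray items with the jaw along world x and the tool's top leaned to the right, so the wrist stays clear of it. First I'll raise, turn and cross over.

Emit:
play_rows --rows '[{"grip":1,"dp":[0,0,-0.04],"angular":[0,0,0.1185]},{"grip":1,"dp":[0,0,-0.04],"angular":[0,0,0.1185]},{"grip":1,"dp":[0,0,-0.04],"angular":[0,0,0.1185]},{"grip":1,"dp":[0,0,-0.04],"angular":[0,0,0.1185]},{"grip":1,"dp":[0,0,-0.04],"angular":[0,0,0.1185]},{"grip":1,"dp":[0,0,-0.04],"angular":[0,0,0.1185]},{"grip":1,"dp":[-0.118,0.029,0]},{"grip":1,"dp":[-0.118,0.029,0]},{"grip":1,"dp":[-0.118,0.029,0]},{"grip":1,"dp":[-0.118,0.029,0]},{"grip":1,"dp":[-0.118,0.029,0]},{"grip":1,"dp":[-0.118,0.029,0]},{"grip":1,"dp":[-0.118,0.029,0]},{"grip":1,"dp":[-0.118,0.029,0]},{"grip":1,"dp":[-0.118,0.029,0]},{"grip":1,"dp":[-0.118,0.029,0]},{"grip":1,"dp":[-0.118,0.029,0]},{"grip":1,"dp":[-0.118,0.029,0]},{"grip":1,"dp":[-0.118,0.029,0]},{"grip":1,"dp":[-0.118,0.029,0]}]' --grip_force 40

```text
validation failed for argument at $.ro...
```

Emit:
play_rows --rows '[{"grip":1,"dp":[0,0,-0.04],"angular":[0,0,0.1185]},{"grip":1,"dp":[0,0,-0.04],"angular":[0,0,0.1185]},{"grip":1,"dp":[0,0,-0.04],"angular":[0,0,0.1185]},{"grip":1,"dp":[0,0,-0.04],"angular":[0,0,0.1185]},{"grip":1,"dp":[0,0,-0.04],"angular":[0,0,0.1185]},{"grip":1,"dp":[0,0,-0.04],"angular":[0,0,0.1185]},{"grip":1,"dp":[-0.118,0.029,0],"angular":[0,0,0]},{"grip":1,"dp":[-0.118,0.029,0],"angular":[0,0,0]},{"grip":1,"dp":[-0.118,0.029,0],"angular":[0,0,0]},{"grip":1,"dp":[-0.118,0.029,0],"angular":[0,0,0]},{"grip":1,"dp":[-0.118,0.029,0],"angular":[0,0,0]},{"grip":1,"dp":[-0.118,0.029,0],"angular":[0,0,0]},{"grip":1,"dp":[-0.118,0.029,0],"angular":[0,0,0]},{"grip":1,"dp":[-0.118,0.029,0],"angular":[0,0,0]},{"grip":1,"dp":[-0.118,0.029,0],"angular":[0,0,0]},{"grip":1,"dp":[-0.118,0.029,0],"angular":[0,0,0]},{"grip":1,"dp":[-0.118,0.029,0],"angular":[0,0,0]},{"grip":1,"dp":[-0.118,0.029,0],"angular":[0,0,0]},{"grip":1,"dp":[-0.118,0.029,0],"angular":[0,0,0]},{"grip":1,"dp":[-0.118,0.029,0],"angular":[0,0,0]}]' --grip_force 40

```text
t: 2.95
ee_pos: [0.52, -0.1669, 0.4241]
eef_rot: [2.099, 2.337, 0.001]
contact_force: [1.3, 0.9, 0.1]
finger_gap: 0.0853
grip_force: 0.0
```

```bash
cat >> h.py <<'E'
def go(pos,R=None):
    """tool-frame shift (units) from measured pose to pos"""
    s=ctrl.observe(); R0=cv2.Rodrigues(np.array(s["eef_rot"],float))[0]
    return (R0.T@(np.array(pos)-s["ee_pos"])/.5).round(4), R0.round(3)
E
python3 - <<'E'
from m import *
W=cam("wrist"); save(W["im"],"w1.png"); o,d=ray(W,320,200); print(o.round(3),d.round(3))
for n,p in dict(reel=(.517,-.165,.026),sink=(.5226,-.0353,.02),tin=(.434,.0126,.019),pot=(.526,-.2735,.03),bl=(.637,.026,.0025),br=(.646,-.0545,.0025),yl=(.632,-.177,.0025),yr=(.64,-.258,.0025)).items(): print(n,proj(W,p)[0].round())
E
```

```text
[ 0.513 -0.096  0.495] [ 0.042 -0.29  -0.956]
reel [315. 157.]
sink [328.  73.]
tin [273.  32.]
pot [314. 219.]
bl [405.  41.]
br [401.  96.]
yl [380. 169.]
yr [376. 213.]
```

View pics/w1.png

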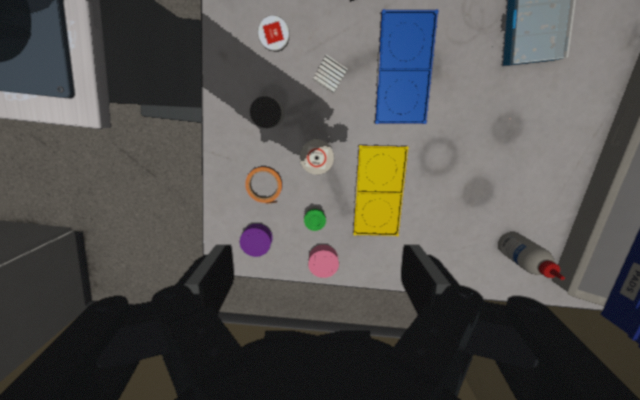

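Wrist view: reel (317,158), heat sink (330,73), tin (273,33), pot (315,219), both trays on the right; all match the top-view projections. I'll triangulate against the saved top view.

```bash
python3 - <<'E'
from m import *
W=cam("wrist");T=cam("top"); T["im"]=cv2.imread("pics/top0.png")[:,:,::-1].copy()
def get(c,a,kind,r):
    h,s,v=hsv(c); red=((h<8)|(h>172))&(s>80)&(v>70)
    if kind=="red":m=red
    if kind=="green":m=(abs(h-60)<15)&(s>110)
    if kind=="yel":m=(abs(h-27)<7)&(s>150)
    if kind=="blue":m=(abs(h-112)<10)&(s>130)
    b=np.zeros(m.shape,bool); b[max(0,a[1]-r):a[1]+r,max(0,a[0]-r):a[0]+r]=1
    p=np.argwhere(m&b)[:,::-1].astype(np.float32)
    if kind in("yel","blue"): return np.array(cv2.minAreaRect(p)[0])
    x,y,w,hh=cv2.boundingRect(p); return np.array([x+(w-1)/2,y+(hh-1)/2])
for n,k,a,b,r in[("reel","red",(359,203),(317,158),14),("tin","red",(274,244),(273,33),12),("pot","green",(412,199),(315,219),16),("yel","yel",(383,149),(380,190),60)]:
    p,q=get(T,a,k,r),get(W,b,k,r); x,e=tri(T,p,W,q); print(n,p,q,x.round(4),np.round(e,4))
# sink: bright mask minarearect in both
for c,a in((T,(296,201)),(W,(330,73))):
    h,s,v=hsv(c); m=cv2.morphologyEx(((s<40)&(v>150)).astype(np.uint8),cv2.MORPH_CLOSE,np.ones((5,5)))
    p=blob(m,a,10); q=cv2.minAreaRect(p[2]); print(q); a_=q[0]; c["p"]=a_
    # fin direction: structure tensor
    g=cv2.cvtColor(c["im"],cv2.COLOR_RGB2GRAY).astype(np.float32)[a[1]-9:a[1]+10,a[0]-9:a[0]+10]
    gx,gy=cv2.Sobel(g,5,1,0),cv2.Sobel(g,5,0,1); th=.5*np.arctan2(2*(gx*gy).sum(),(gx*gx-gy*gy).sum())+np.pi/2
    A=onz(c,*a_,.02);B=onz(c,a_[0]+10*np.cos(th),a_[1]+10*np.sin(th),.02); print("fin dir deg",np.degrees(np.arctan2(B[1]-A[1],B[0]-A[0]))%180, A.round(4))
    bx=cv2.boxPoints(q); wv=np.array([onz(c,*t,.02)[:2] for t in bx]); print("edge deg",np.degrees(np.arctan2(*(wv[1]-wv[0])[::-1]))%90)
print(tri(T,T["p"],W,W["p"]))
E
```

```text
reel [359.  202.5] [316.5 152. ] [ 0.5182 -0.1663  0.0266] [0.0014 0.0014]
tin [273.  243.5] [272.5  28. ] [ 0.4333  0.0135 -0.0022] [0.0017 0.0017]
pot [411.5 198. ] [315.5 213.5] [ 0.5271 -0.2743  0.0268] [0.0005 0.0005]
yel [382.03253174 148.36276245] [381.61724854 183.50691223] [ 0.6443 -0.2216 -0.0221] [0.0022 0.0022]
((295.7000427246094, 199.60000610351562), (18.782970428466797, 19.230182647705078), 26.56505012512207)
fin dir deg 162.51107386825151 [ 0.5249 -0.0339  0.02  ]
edge deg 63.66482748129111
((330.15802001953125, 64.80052185058594), (26.129308700561523, 28.57668113708496), 30.256441116333008)
fin dir deg 157.93997454972063 [ 0.5263 -0.0341  0.02  ]
edge deg 63.155988371264336
(array([ 0.52611562, -0.0332686 ,  0.01223977]), [0.0005272643732395573, 0.0005272643732394149])
```

Heights check (reel 0.027, pot lid centroid 0.027, tin 0.020 from the side view). Now I'll tilt by 16° (top to the right).

Emit:
play_rows --rows '[{"grip":1,"dp":[0,0,0.08],"angular":[0,0.0889,0]},{"grip":1,"dp":[0,0,0.08],"angular":[0,0.0889,0]},{"grip":1,"dp":[0,0,0.05],"angular":[0,0,0]},{"grip":1,"dp":[0,0,0],"angular":[0,0,0]}]'

```text
t: 3.6
ee_pos: [0.5176, -0.1512, 0.3191]
eef_rot: [-1.95, -2.171, -0.273]
contact_force: [0.9, 0.2, 0.5]
finger_gap: 0.0854
grip_force: 0.0
```

```bash
python3 - <<'E'
from m import *
print(ctrl.observe()["ee_pos"],*go((.5198,-.1835,.0815)))
W=cam("wrist"); h,s,v=hsv(W); red=((h<8)|(h>172))&(s>80)&(v>70)
a=proj(W,(.518,-.166,.026))[0]; p=blob(cv2.morphologyEx(red.astype(np.uint8),cv2.MORPH_CLOSE,np.ones((5,5))),a,20)
x,y,w,hh=cv2.boundingRect(p[2]); q=(x+(w-1)/2,y+(hh-1)/2); print(a,q,onz(W,*q,.026))
print("two wrist/top", tri(dict(cam("top")),(359.1,202.6),W,q))
E
```

```text
[ 0.517611   -0.15118136  0.31907101] [-0.1941 -0.0012  0.4385] [[-0.102  0.994 -0.033]
 [ 0.955  0.107  0.276]
 [ 0.278 -0.003 -0.961]]
[316.75293946 242.96148366] (317.5, 242.5) [ 0.5189292  -0.16527433  0.026     ]
two wrist/top (array([ 0.51883979, -0.16662888,  0.01559195]), [0.0004376291169479654, 0.00043762911694793574])
```

Emit:
play_rows --rows '[{"grip":1,"dp":[-0.097,0,0.06],"angular":[0,0,0]},{"grip":1,"dp":[-0.097,0,0.06],"angular":[0,0,0]},{"grip":1,"dp":[0,0,0.08],"angular":[0,0,0]},{"grip":1,"dp":[0,0,0.08],"angular":[0,0,0]},{"grip":1,"dp":[0,0,0.08],"angular":[0,0,0]},{"grip":1,"dp":[0,0,0.04],"angular":[0,0,0]},{"grip":1,"dp":[0,0,0.0385],"angular":[0,0,0]},{"grip":1,"dp":[0,0,0],"angular":[0,0,0]},{"grip":0.3,"dp":[0,0,0],"angular":[0,0,0]},{"grip":0.3,"dp":[0,0,0],"angular":[0,0,0]},{"grip":0.3,"dp":[0,0,0],"angular":[0,0,0]},{"grip":0.3,"dp":[0,0,0],"angular":[0,0,0]}]' --grip_force 40

```text
t: 5.2
ee_pos: [0.5223, -0.1861, 0.0844]
eef_rot: [-1.955, -2.174, -0.277]
contact_force: [-1.1, 0.3, 9.1]
finger_gap: 0.0543
grip_force: 40.8
```

```bash
python3 - <<'E'
from m import *
s=ctrl.observe(); print(s["finger_gap"],s["grip_force"])
S=cam("side"); save(cv2.resize(S["im"][20:270,200:450],None,fx=2.4,fy=2.4,interpolation=cv2.INTER_CUBIC),"s1.png")
E
```

```text
0.05425365810541223 40.769631578586996
```

View pics/s1.png

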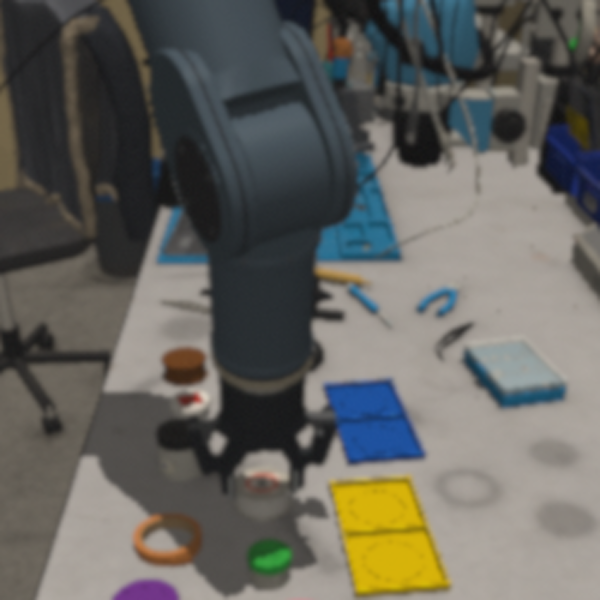

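Side view: the gripper is closed around the reel at crop (262,480), the pot and jar are untouched, and the arm's wide wrist housing is well right of the cable. Lift, then check the reel in hand.

Emit:
play_rows --rows '[{"grip":0.3,"dp":[0.0167,0,-0.0577],"angular":[0,0,0]},{"grip":0.3,"dp":[0.0167,0,-0.0577],"angular":[0,0,0]},{"grip":0.3,"dp":[0,0,0],"angular":[0,0,0]},{"grip":0.3,"dp":[0,0,0],"angular":[0,0,0]}]'

```text
t: 5.75
ee_pos: [0.5216, -0.1852, 0.1429]
eef_rot: [-1.953, -2.173, -0.275]
contact_force: [0.2, 0.5, -0.4]
finger_gap: 0.0536
grip_force: 42.9
```

```bash
python3 - <<'E'
from m import *
s=ctrl.observe(); print(s["ee_pos"],s["contact_force"],s["finger_gap"])
W=cam("wrist"); h,s_,v=hsv(W); red=((h<8)|(h>172))&(s_>80)&(v>60)
zt=s["ee_pos"][2]-.0844+.026
a=proj(W,s["ee_pos"]+[-.002,.019,zt-s["ee_pos"][2]])[0]; p=blob(cv2.morphologyEx(red.astype(np.uint8),cv2.MORPH_CLOSE,np.ones((5,5))),a,40)
x,y,w,hh=cv2.boundingRect(p[2]); q=(x+(w-1)/2,y+(hh-1)/2); X=onz(W,*q,zt); print(a,q,w,hh,X,X-s["ee_pos"])
save(W["im"][150:400,120:520],"w2.png")
S=cam("side");print(proj(S,X))
E
```

```text
[ 0.52161345 -0.18524129  0.14291473] [ 0.24106041  0.49445136 -0.42515904] 0.05363888177413528
[316.53399313 253.23532195] (317.0, 250.0) 63 63 [ 0.51967309 -0.16455532  0.08451473] [-0.00194036  0.02068597 -0.0584    ]
[[308.28643289 200.17327317]]
```

View pics/w2.png

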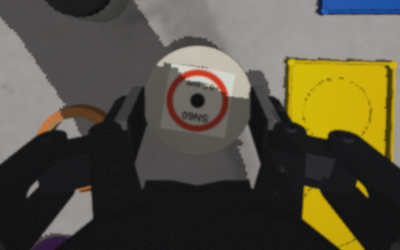

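The reel is in hand, with its label centre 21 mm ahead of the TCP axis as expected. Moving over the blue right bay.

Emit:
play_rows --rows '[{"grip":0.3,"dp":[0.0442,0.0687,0.0126],"angular":[0,0,0]},{"grip":0.3,"dp":[0.0442,0.0687,0.0126],"angular":[0,0,0]},{"grip":0.3,"dp":[0.0442,0.0687,0.0126],"angular":[0,0,0]},{"grip":0.3,"dp":[0.0442,0.0687,0.0126],"angular":[0,0,0]},{"grip":0.3,"dp":[0,0,0],"angular":[0,0,0]},{"grip":0.3,"dp":[0,0,0],"angular":[0,0,0]}]'

```text
t: 6.6
ee_pos: [0.6477, -0.0799, 0.142]
eef_rot: [-1.953, -2.171, -0.272]
contact_force: [-1.3, -0.5, -0.6]
finger_gap: 0.054
grip_force: 42.9
```

```bash
cat > tray.py <<'E'
from m import *
def bay(c,kind,near):
    h,s,v=hsv(c); m=(abs(h-112)<10)&(s>130) if kind=="blue" else (abs(h-27)<7)&(s>150)
    return m
E
python3 - <<'E'
from m import *
print(*go((.6483,-.0792,.0885)))
s=ctrl.observe();print(s["ee_pos"],s["contact_force"],s["finger_gap"])
W=cam("wrist")
C=np.array([.6417,-.0142]);yw=.107;ux=np.array([np.cos(yw),np.sin(yw)]);uy=np.array([-np.sin(yw),np.cos(yw)])
pts=[[*(C+ux*a+uy*b),.009] for a,b in((42,82.5),(42,0),(42,-82.5),(-42,-82.5),(-42,82.5)) for a,b in[(a/1e3,b/1e3)]]
im=W["im"].copy()
for p in proj(W,pts): cv2.circle(im,(int(p[0]),int(p[1])),3,(255,0,255),1); print(p.round())
save(im,"w3.png")
E
```

```text
[-0.0283  0.0016  0.1033] [[-0.101  0.994 -0.031]
 [ 0.956  0.106  0.274]
 [ 0.275 -0.002 -0.961]]
[ 0.64766737 -0.0798974   0.14203618] [-1.25075058 -0.49448607 -0.63948802] 0.054005396259685715
[373.  67.]
[373. 173.]
[372. 279.]
[265. 279.]
[264.  67.]
```

View pics/w3.png

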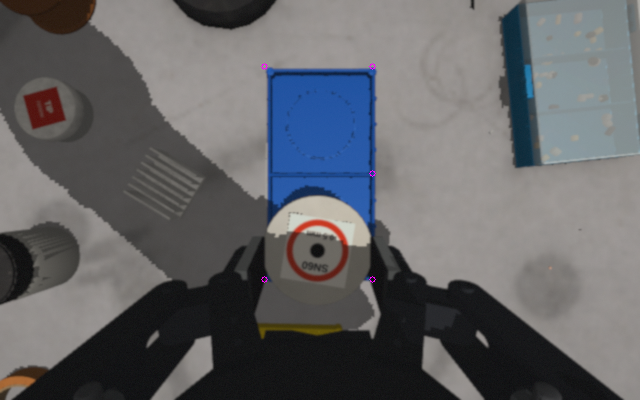

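The projected tray corners fall within about 2–4 px of the seen ones, and the reel is over the right bay. Lowering and releasing.

Emit:
play_rows --rows '[{"grip":0.3,"dp":[-0.0142,0.0015,0.0515],"angular":[0,0,0]},{"grip":0.3,"dp":[-0.008,0.001,0.03],"angular":[0,0,0]},{"grip":0.3,"dp":[-0.006,0,0.0215],"angular":[0,0,0]},{"grip":0.3,"dp":[0,0,0],"angular":[0,0,0]},{"grip":0.3,"dp":[0,0,0],"angular":[0,0,0]},{"grip":0.85,"dp":[0,0,0],"angular":[0,0,0]},{"grip":0.85,"dp":[0,0,0],"angular":[0,0,0]},{"grip":0.85,"dp":[0,0,0],"angular":[0,0,0]},{"grip":0.85,"dp":[0,0,-0.06],"angular":[0,0,0]},{"grip":0.85,"dp":[0,0,-0.08],"angular":[0,0,0]},{"grip":0.85,"dp":[0,0,0],"angular":[0,0,0]}]'

```text
t: 8.02
ee_pos: [0.653, -0.0997, 0.16]
eef_rot: [-1.957, -2.175, -0.278]
contact_force: [0.3, 0.3, -0.9]
finger_gap: 0.0727
grip_force: 0.0
```

```bash
python3 - <<'E'
from m import *
s=ctrl.observe();print(s["ee_pos"],s["contact_force"],s["finger_gap"])
W=cam("wrist"); h,s_,v=hsv(W); red=((h<8)|(h>172))&(s_>80)&(v>60)
a=proj(W,(.6464,-.0585,.0285))[0]; p=blob(cv2.morphologyEx(red.astype(np.uint8),cv2.MORPH_CLOSE,np.ones((5,5))),a,40)
x,y,w,hh=cv2.boundingRect(p[2]); q=(x+(w-1)/2,y+(hh-1)/2); print(a,q,w,hh,onz(W,*q,.0285))
# tin & sink too
for z,b in(.019,(.4335,.013)),: 
    a=proj(W,(*b,z))[0]; print("tin px",a)
save(W["im"],"w4.png")
print("tin above",go((.4335,.013,.2)))
E
```

```text
[ 0.65295167 -0.09969348  0.16001888] [ 0.33347814  0.29087865 -0.87459946] 0.07265696400762374
[313.140761   204.15532141] (315.5, 204.5) 42 42 [ 0.64823869 -0.05857245  0.0285    ]
tin px [57.81927528 86.7043516 ]
tin above (array([ 0.2807, -0.4113, -0.0078]), array([[-0.102,  0.994, -0.027],
       [ 0.956,  0.105,  0.273],
       [ 0.275,  0.003, -0.962]]))
```

View pics/w4.png

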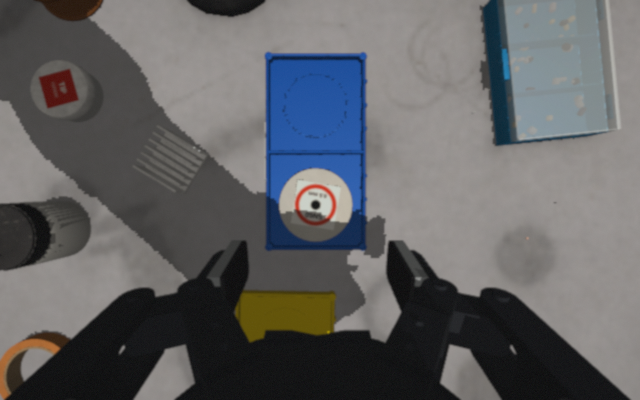

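The reel lies flat in the blue right bay, clear of its walls: label (315,204) → (0.648,-0.059). The tin is at (58,90). I'll go back past the jar, staying right of the cable end, then over the tin.

Emit:
play_rows --rows '[{"grip":0.85,"dp":[0.0111,-0.1081,0.003],"angular":[0,0,0]},{"grip":0.85,"dp":[0.0111,-0.1081,0.003],"angular":[0,0,0]},{"grip":0.85,"dp":[0.0111,-0.1081,0.003],"angular":[0,0,0]},{"grip":0.85,"dp":[0.0111,-0.1081,0.003],"angular":[0,0,0]},{"grip":0.85,"dp":[0.0817,0.0098,0.0546],"angular":[0,0,0]},{"grip":0.85,"dp":[0.0817,0.0098,0.0546],"angular":[0,0,0]},{"grip":0.85,"dp":[0,0,0],"angular":[0,0,0]},{"grip":0.85,"dp":[0,0,0],"angular":[0,0,0]}]'

```text
t: 9.07
ee_pos: [0.4338, -0.0038, 0.1269]
eef_rot: [-1.952, -2.173, -0.273]
contact_force: [0.1, 0.2, -0.0]
finger_gap: 0.073
grip_force: 0.0
```

```bash
python3 - <<'E'
from m import *
s=ctrl.observe();print(s["ee_pos"],s["contact_force"],s["finger_gap"])
W=cam("wrist"); h,s_,v=hsv(W); red=((h<8)|(h>172))&(s_>80)&(v>60)
a=proj(W,(.4335,.013,.019))[0]; p=blob(cv2.morphologyEx(red.astype(np.uint8),cv2.MORPH_CLOSE,np.ones((5,5))),a,40)
q=cv2.minAreaRect(p[2])[0]; X=onz(W,*q,.019); print(a,q,X)
t=np.array([X[0]+.002,X[1]-.0186,.0807]); print(t,*go(t))
E
```

```text
[ 0.43380644 -0.00382218  0.12688062] [ 0.13028168  0.16012974 -0.03676358] 0.07302815262902586
[318.99161352 241.82373866] (321.2691955566406, 244.15386962890625) [0.43523513 0.01157045 0.019     ]
[ 0.43723513 -0.00702955  0.0807    ] [-0.0312  0.0057  0.0875] [[-0.101  0.994 -0.029]
 [ 0.956  0.106  0.273]
 [ 0.275 -0.    -0.961]]
```

Emit:
play_rows --rows '[{"grip":0.85,"dp":[-0.0156,0.0028,0.0438],"angular":[0,0,0]},{"grip":0.85,"dp":[-0.0156,0.0029,0.0437],"angular":[0,0,0]},{"grip":0.85,"dp":[0,0,0],"angular":[0,0,0]},{"grip":0.3,"dp":[0,0,0],"angular":[0,0,0]},{"grip":0.3,"dp":[0,0,0],"angular":[0,0,0]},{"grip":0.3,"dp":[0,0,0],"angular":[0,0,0]},{"grip":0.3,"dp":[0,0,0],"angular":[0,0,0]}]'

```text
t: 10.0
ee_pos: [0.4374, -0.0069, 0.082]
eef_rot: [-1.955, -2.173, -0.276]
contact_force: [-0.9, -1.7, 7.1]
finger_gap: 0.045
grip_force: 39.6
```

```bash
python3 - <<'E'
from m import *
s=ctrl.observe();print(s["ee_pos"],s["contact_force"],s["finger_gap"],s["grip_force"])
W=cam("wrist"); h,s_,v=hsv(W); red=((h<8)|(h>172))&(s_>80)&(v>60)
a=proj(W,(.4352,.0116,.019))[0]; p=blob(cv2.morphologyEx(red.astype(np.uint8),cv2.MORPH_CLOSE,np.ones((5,5))),a,40)
q=cv2.minAreaRect(p[2])[0]; X=onz(W,*q,.019); print(a,q,X,X-s["ee_pos"],p[1])
E
```

```text
[ 0.43744798 -0.00689429  0.08203026] [-0.87296609 -1.74297774  7.12988402] 0.04498536778075562 39.59123432636261
[315.75633373 252.28362388] (316.8961181640625, 252.11923217773438) [0.4357933  0.01175155 0.019     ] [-0.00165468  0.01864584 -0.06303026] 2348
```

Grip good (gap 45 mm on the 47 mm lid; the reel read similarly low). Lift, swing right of the cable end, then forward over the reel's bay.

Emit:
play_rows --rows '[{"grip":0.3,"dp":[0.0165,0,-0.0577],"angular":[0,0,0]},{"grip":0.3,"dp":[0.0165,0,-0.0577],"angular":[0,0,0]},{"grip":0.3,"dp":[-0.0705,0.0359,-0.0063],"angular":[0,0,0]},{"grip":0.3,"dp":[-0.0705,0.0359,-0.0063],"angular":[0,0,0]},{"grip":0.3,"dp":[-0.0705,0.0359,-0.0063],"angular":[0,0,0]},{"grip":0.3,"dp":[-0.0094,0.0926,-0.0027],"angular":[0,0,0]},{"grip":0.3,"dp":[-0.0094,0.0926,-0.0027],"angular":[0,0,0]},{"grip":0.3,"dp":[-0.0094,0.0926,-0.0027],"angular":[0,0,0]},{"grip":0.3,"dp":[0,0,0],"angular":[0,0,0]},{"grip":0.3,"dp":[0,0,0],"angular":[0,0,0]}]'

```text
t: 11.3
ee_pos: [0.6408, -0.1043, 0.1212]
eef_rot: [-1.953, -2.172, -0.273]
contact_force: [0.2, 0.2, -0.2]
finger_gap: 0.0449
grip_force: 41.0
```

```bash
python3 - <<'E'
from m import *
s=ctrl.observe();print(s["ee_pos"],s["contact_force"],s["finger_gap"],s["grip_force"])
W=cam("wrist"); h,s_,v=hsv(W); red=((h<8)|(h>172))&(s_>80)&(v>60)
zt=s["ee_pos"][2]-.063; p=blob(cv2.morphologyEx(red.astype(np.uint8),cv2.MORPH_CLOSE,np.ones((5,5))),(317,252),30)
q=cv2.minAreaRect(p[2])[0]; X=onz(W,*q,zt); o=X-s["ee_pos"]; print(q,o,p[1])
m=((abs(h-112)<10)&(s_>130)); m[:, :230]=0; m[:,410:]=0; ys,xs=np.nonzero(m[:200]); print("blue left/right/top px",np.percentile(xs,1),np.percentile(xs,99),ys.min())
C=np.array([.6427,-.0142]);yw=.107;ux=np.array([np.cos(yw),np.sin(yw)]);uy=np.array([-np.sin(yw),np.cos(yw)])
print(proj(W,[[*(C+ux*a+uy*.0825),.009] for a in(-.042,.042)]))
t=C+uy*.0315; print(t); t=[t[0]-o[0],t[1]-o[1],.110]; print(t,go(t)[0]); t[2]=.085; print(go(t)[0])
E
```

```text
[ 0.64082333 -0.10429282  0.12120854] [ 0.19757012  0.2480831  -0.19406211] 0.044926568730722496 40.965256690979004
(316.8692321777344, 251.85385131835938) [-0.00188723  0.01876419 -0.063     ] 2348
blue left/right/top px 276.0 393.0 21
[[273.42192437  19.75062898]
 [393.29799342  19.66701312]]
[0.63933593 0.01711985]
[np.float64(0.6412231601901024), np.float64(-0.0016443437680228566), 0.11] [0.1902 0.0231 0.0779]
[0.1764 0.0231 0.126 ]
```

Emit:
play_rows --rows '[{"grip":0.3,"dp":[0.0476,0.0058,0.0195],"angular":[0,0,0]},{"grip":0.3,"dp":[0.0476,0.0058,0.0195],"angular":[0,0,0]},{"grip":0.3,"dp":[0.0475,0.0058,0.0195],"angular":[0,0,0]}]'

```text
t: 11.72
ee_pos: [0.6417, -0.0242, 0.1123]
eef_rot: [-1.951, -2.173, -0.275]
contact_force: [1.1, 0.3, -0.5]
finger_gap: 0.0444
grip_force: 41.0
```

Emit:
play_rows --rows '[{"grip":0.3,"dp":[0.0475,0.0057,0.0194],"angular":[0,0,0]},{"grip":0.3,"dp":[0,0,0],"angular":[0,0,0]},{"grip":0.3,"dp":[0,0,0],"angular":[0,0,0]}]'

```text
t: 12.1
ee_pos: [0.6422, -0.0016, 0.1096]
eef_rot: [-1.954, -2.173, -0.274]
contact_force: [0.2, -0.3, -0.5]
finger_gap: 0.0445
grip_force: 41.0
```

```bash
python3 - <<'E'
from m import *
s=ctrl.observe();print(s["ee_pos"],s["contact_force"])
print(go([.6412,-.0016,.085])[0])
S=cam("side"); save(cv2.resize(S["im"][20:270,200:450],None,fx=2.4,fy=2.4,interpolation=cv2.INTER_CUBIC),"s2.png")
E
```

```text
[ 0.64215643 -0.00156381  0.10964736] [ 0.22634419 -0.30846108 -0.48433332]
[-0.0134 -0.0019  0.0474]
```

View pics/s2.png

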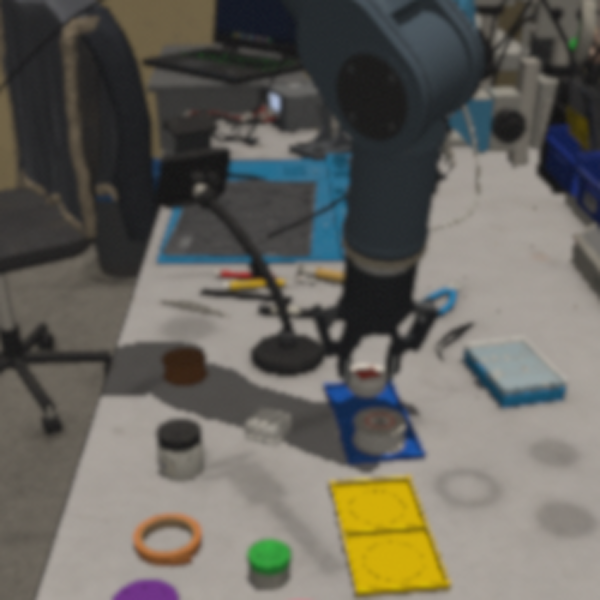

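No contact: the cable, ending at crop (268,237), passes behind the wrist. The tin hangs over the blue left bay at (367,378). Lower, release, back out up and right.

Emit:
play_rows --rows '[{"grip":0.3,"dp":[-0.0067,-0.001,0.0237],"angular":[0,0,0]},{"grip":0.3,"dp":[-0.0067,-0.001,0.0237],"angular":[0,0,0]},{"grip":0.3,"dp":[0,0,0],"angular":[0,0,0]},{"grip":0.3,"dp":[0,0,0],"angular":[0,0,0]},{"grip":0.8,"dp":[0,0,0],"angular":[0,0,0]},{"grip":0.8,"dp":[0,0,0],"angular":[0,0,0]},{"grip":0.8,"dp":[0,0,0],"angular":[0,0,0]},{"grip":0.8,"dp":[0,0,-0.05],"angular":[0,0,0]},{"grip":0.8,"dp":[-0.05,0,-0.08],"angular":[0,0,0]},{"grip":0.8,"dp":[-0.1,0,-0.05],"angular":[0,0,0]},{"grip":0.8,"dp":[-0.05,0,-0.05],"angular":[0,0,0]},{"grip":0.8,"dp":[0,0,0],"angular":[0,0,0]}]'

```text
t: 13.65
ee_pos: [0.6549, -0.1327, 0.1695]
eef_rot: [-1.961, -2.171, -0.275]
contact_force: [-0.7, 0.5, 0.3]
finger_gap: 0.068
grip_force: 0.0
```

```bash
python3 - <<'E'
from m import *
s=ctrl.observe();print(s["ee_pos"],s["contact_force"],s["finger_gap"])
W=cam("wrist"); h,s_,v=hsv(W); red=((h<8)|(h>172))&(s_>80)&(v>60)
red=cv2.morphologyEx(red.astype(np.uint8),cv2.MORPH_CLOSE,np.ones((5,5)))
for n,P in(("tin",(.6393,.017,.0215)),("reel",(.648,-.0586,.0285))):
    a=proj(W,P)[0]; p=blob(red,a,25)
    if p is None: print(n,a,"none");continue
    x,y,w,hh=cv2.boundingRect(p[2]); q=cv2.minAreaRect(p[2]); print(n,a,q,w,hh,onz(W,*q[0],P[2]))
    print([onz(W,*b,P[2]).round(4).tolist() for b in cv2.boxPoints(q)])
# sink
a=proj(W,(.526,-.034,.02))[0].round().astype(int); print("sink px",a)
m=cv2.morphologyEx(((s_<40)&(v>np.median(v[max(a[1]-60,0):a[1]+60,max(a[0]-60,0):a[0]+60])+25)).astype(np.uint8),cv2.MORPH_CLOSE,np.ones((9,9)))
p=blob(m,a,30)
if p is not None:
    q=cv2.minAreaRect(p[2]);print(q); B=np.array([onz(W,*b,.02)[:2] for b in cv2.boxPoints(q)]); print(B.mean(0),[np.linalg.norm(B[i]-B[i-1]) for i in(1,2)],np.degrees(np.arctan2(*(B[1]-B[0])[::-1]))%90)
x0,y0=max(a[0]-50,0),max(a[1]-50,0); crop=W["im"][y0:y0+100,x0:x0+100]
sheet=np.hstack([cv2.resize(crop,(400,400)),cv2.resize(W["im"][:250,220:470],(400,400))]); save(sheet,"c5.png")
E
```

```text
[ 0.65488554 -0.13274461  0.16951029] [-0.71715128  0.52069926  0.31198083] 0.06803453784938795
tin [316.22549704  71.56246647] ((316.08599853515625, 71.09234619140625), (31.489761352539062, 31.60262680053711), 73.61045837402344) 37 37 [0.63914574 0.01737268 0.0215    ]
[[0.6222, 0.0244, 0.0215], [0.6463, 0.0343, 0.0215], [0.6562, 0.0103, 0.0215], [0.632, 0.0004, 0.0215]]
reel [317.32822334 162.87140379] ((317.5, 162.5), (39.0, 39.0), 90.0) 40 40 [ 0.64810677 -0.05828912  0.0285    ]
[[0.6309, -0.0443, 0.0285], [0.6621, -0.0411, 0.0285], [0.6653, -0.0723, 0.0285], [0.6341, -0.0755, 0.0285]]
sink px [175 119]
```

View pics/c5.png

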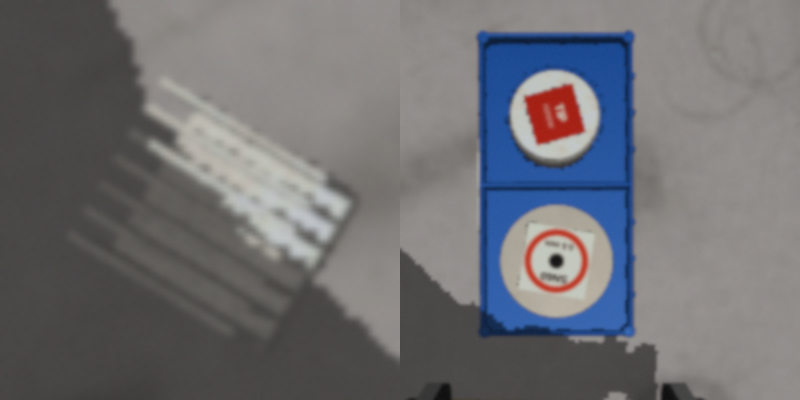

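Tin (square 26×26 mm, undistorted) and reel both lie flat in the blue bays. The fins run at about -26°. The heat sink stands under the cable end, so I keep the tilt, turn the jaw -32° about the vertical and come in diagonally from the right.

Emit:
play_rows --rows '[{"grip":0.85,"dp":[0,0,0],"angular":[-0.0326,0,0.1139]},{"grip":0.85,"dp":[0,0,0],"angular":[-0.0326,0,0.1139]},{"grip":0.85,"dp":[0,0,0],"angular":[-0.0326,0,0.1139]},{"grip":0.85,"dp":[0,0,0],"angular":[0,0,0]}]'

```text
t: 14.2
ee_pos: [0.6542, -0.1264, 0.1675]
eef_rot: [-2.516, -1.58, -0.353]
contact_force: [-1.4, -0.4, 0.3]
finger_gap: 0.0723
grip_force: 0.0
```

```bash
python3 - <<'E'
from m import *
d,R=go((.500,-.087,.131)); print(d,R, ctrl.observe()["q"].round(2)); print("jaw deg",np.degrees(np.arctan2(R[1,1],R[0,1])))
W=cam("wrist"); a=proj(W,(.526,-.034,.02))[0]; print(a)
E
```

```text
[-0.0808 -0.3119  0.0534] [[ 0.418  0.901  0.118]
 [ 0.866 -0.434  0.249]
 [ 0.276 -0.002 -0.961]] [-0.11  0.78  0.62  1.68 -0.89  0.98  0.49]
jaw deg -25.71951295512163
[129.51669387 220.95283856]
```

Emit:
play_rows --rows '[{"grip":0.85,"dp":[-0.027,-0.104,0.0178],"angular":[0,0,0]},{"grip":0.85,"dp":[-0.027,-0.104,0.0178],"angular":[0,0,0]},{"grip":0.85,"dp":[-0.027,-0.104,0.0178],"angular":[0,0,0]},{"grip":0.85,"dp":[0,0,0],"angular":[0,0,0]},{"grip":0.85,"dp":[0,0,0],"angular":[0,0,0]}]'

```text
t: 14.88
ee_pos: [0.5018, -0.0887, 0.1315]
eef_rot: [-2.517, -1.582, -0.356]
contact_force: [0.6, -0.2, 0.3]
finger_gap: 0.0727
grip_force: 0.0
```

```bash
python3 - <<'E'
from m import *
s=ctrl.observe(); print(s["ee_pos"],s["contact_force"])
W=cam("wrist"); a=proj(W,(.526,-.034,.02))[0].round().astype(int); print(a)
g=cv2.cvtColor(W["im"],cv2.COLOR_RGB2GRAY); x0,y0=a[0]-70,max(a[1]-70,0)
c=g[y0:y0+140,x0:x0+140]; 
e=cv2.Canny(c,40,110); L=cv2.HoughLinesP(e,1,np.pi/180,25,minLineLength=25,maxLineGap=6)
for l in L[:,0]:
    P=[onz(W,x0+l[i],y0+l[i+1],.02)[:2] for i in(0,2)]; d=P[1]-P[0]; n=np.hypot(*d)
    print((l+[x0,y0,x0,y0]).tolist(),np.degrees(np.arctan2(d[1],d[0])).round(1)%180,np.round(n,4),np.round(P,4).tolist())
save(cv2.resize(c,(560,560),interpolation=cv2.INTER_CUBIC),"c6.png") if 0 else cv2.imwrite("pics/c6.png",cv2.resize(c,(560,560),interpolation=cv2.INTER_CUBIC)); print(x0,y0)
E
```

```text
[ 0.50180348 -0.08868577  0.13152256] [ 0.63493128 -0.17555161  0.29338235]
[314 180]
[286, 167, 340, 167] 154.3 0.0379 [[0.5126, -0.0173], [0.5467, -0.0337]]
[286, 209, 342, 209] 154.3 0.0393 [[0.4998, -0.0439], [0.5352, -0.0609]]
[289, 184, 340, 184] 154.3 0.0358 [[0.5093, -0.029], [0.5416, -0.0445]]
[286, 153, 342, 153] 154.3 0.0393 [[0.5168, -0.0085], [0.5522, -0.0255]]
[295, 182, 328, 182] 154.3 0.0232 [[0.5137, -0.0295], [0.5346, -0.0396]]
[286, 207, 342, 207] 154.3 0.0393 [[0.5004, -0.0426], [0.5358, -0.0596]]
[284, 156, 340, 156] 154.3 0.0393 [[0.5147, -0.0098], [0.5501, -0.0268]]
[286, 173, 342, 173] 154.3 0.0393 [[0.5108, -0.0211], [0.5462, -0.0381]]
[286, 198, 342, 198] 154.3 0.0393 [[0.5032, -0.0369], [0.5386, -0.0539]]
[288, 192, 340, 192] 154.3 0.0365 [[0.5062, -0.0337], [0.5391, -0.0495]]
[288, 187, 340, 187] 154.3 0.0365 [[0.5078, -0.0306], [0.5407, -0.0464]]
[288, 160, 313, 159] 156.6 0.0175 [[0.516, -0.0135], [0.5321, -0.0205]]
[288, 196, 340, 196] 154.3 0.0365 [[0.505, -0.0363], [0.5379, -0.0521]]
[288, 203, 336, 205] 152.0 0.0337 [[0.5029, -0.0407], [0.5327, -0.0565]]
[307, 175, 335, 175] 154.3 0.0196 [[0.5234, -0.0288], [0.5411, -0.0373]]
[309, 158, 338, 158] 154.3 0.0203 [[0.5299, -0.0186], [0.5482, -0.0274]]
[286, 206, 340, 204] 156.5 0.0379 [[0.5007, -0.042], [0.5355, -0.0571]]
[285, 189, 318, 189] 154.3 0.0232 [[0.5053, -0.0309], [0.5261, -0.041]]
244 110
```

Fins lie at 154.3° (jaw aligned to 0.1°), outer fins 39.3 mm apart, centre (0.526, -0.0347).

```bash
python3 - <<'E'
from m import *
print(go((.518,-.0516,.0807)))
E
```

```text
(array([ 0.0497, -0.0042,  0.12  ]), array([[ 0.417,  0.901,  0.121],
       [ 0.866, -0.434,  0.248],
       [ 0.276,  0.002, -0.961]]))
```

Emit:
play_rows --rows '[{"grip":0.85,"dp":[0.0166,-0.0014,0.04],"angular":[0,0,0]},{"grip":0.85,"dp":[0.0166,-0.0014,0.04],"angular":[0,0,0]},{"grip":0.85,"dp":[0.0165,-0.0014,0.04],"angular":[0,0,0]},{"grip":0.85,"dp":[0,0,0],"angular":[0,0,0]},{"grip":0.2,"dp":[0,0,0],"angular":[0,0,0]},{"grip":0.2,"dp":[0,0,0],"angular":[0,0,0]},{"grip":0.2,"dp":[0,0,0],"angular":[0,0,0]},{"grip":0.2,"dp":[0,0,0],"angular":[0,0,0]},{"grip":0.2,"dp":[0,0,0],"angular":[0,0,0]}]'

```text
t: 16.05
ee_pos: [0.5167, -0.0523, 0.0812]
eef_rot: [-2.521, -1.578, -0.355]
contact_force: [-1.1, -2.0, 5.8]
finger_gap: 0.0382
grip_force: 39.6
```

Emit:
play_rows --rows '[{"grip":0.2,"dp":[-0.0166,0,-0.04],"angular":[0,0,0]},{"grip":0.2,"dp":[-0.0166,0,-0.04],"angular":[0,0,0]},{"grip":0.2,"dp":[-0.0165,0,-0.04],"angular":[0,0,0]},{"grip":0.2,"dp":[0,0,0],"angular":[0,0,0]}]'

```text
t: 16.55
ee_pos: [0.499, -0.089, 0.1323]
eef_rot: [-2.522, -1.577, -0.356]
contact_force: [0.5, -0.1, -1.1]
finger_gap: 0.038
grip_force: 40.4
```

```bash
python3 - <<'E'
from m import *
s=ctrl.observe(); R=cv2.Rodrigues(s["eef_rot"])[0]; print(s["ee_pos"],s["contact_force"],s["finger_gap"],s["grip_force"])
W=cam("wrist"); g=cv2.cvtColor(W["im"],cv2.COLOR_RGB2GRAY)
zt=s["ee_pos"][2]-.0817+.02; X=s["ee_pos"]+.0645*R[:,2]; a=proj(W,(X[0],X[1],zt))[0].round().astype(int); print("exp px",a)
x0,y0=a[0]-45,a[1]-60; c=g[y0:y0+110,x0:x0+90]
L=cv2.HoughLinesP(cv2.Canny(c,40,110),1,np.pi/180,25,minLineLength=30,maxLineGap=6)
for l in sorted(L[:,0].tolist(),key=lambda l:l[1]): print([l[0]+x0,l[1]+y0,l[2]+x0,l[3]+y0],end=" ")
cv2.imwrite("pics/w5.png",cv2.resize(g[100:380,160:480],None,fx=2,fy=2))
E
```

```text
[ 0.49898458 -0.08901826  0.13234003] [ 0.5292118  -0.12798393 -1.07599232] 0.03797955489475678 40.41663117706776
exp px [316 255]
[np.int64(284), np.int64(203), np.int64(333), np.int64(203)] [np.int64(280), np.int64(214), np.int64(318), np.int64(214)] [np.int64(296), np.int64(220), np.int64(350), np.int64(222)] [np.int64(282), np.int64(222), np.int64(351), np.int64(221)] [np.int64(279), np.int64(226), np.int64(353), np.int64(225)] [np.int64(301), np.int64(232), np.int64(352), np.int64(232)] [np.int64(283), np.int64(233), np.int64(352), np.int64(233)] [np.int64(277), np.int64(237), np.int64(357), np.int64(237)] [np.int64(276), np.int64(241), np.int64(317), np.int64(241)] [np.int64(273), np.int64(250), np.int64(360), np.int64(248)] [np.int64(282), np.int64(255), np.int64(351), np.int64(255)] [np.int64(351), np.int64(260), np.int64(359), np.int64(304)] [np.int64(281), np.int64(261), np.int64(354), np.int64(261)] [np.int64(282), np.int64(266), np.int64(352), np.int64(266)] [np.int64(281), np.int64(277), np.int64(321), np.int64(277)] [np.int64(279), np.int64(285), np.int64(355), np.int64(285)] [np.int64(279), np.int64(288), np.int64(356), np.int64(288)]
```

The heat sink is held: fin rows 221–288 in the wrist view, centred as predicted. Carry it to the yellow left bay and turn the jaw to the tray's yaw.

Emit:
play_rows --rows '[{"grip":0.2,"dp":[-0.0231,0.1117,-0.0086],"angular":[0,0,0]},{"grip":0.2,"dp":[-0.0231,0.1117,-0.0086],"angular":[0,0,0]},{"grip":0.2,"dp":[-0.0231,0.1117,-0.0086],"angular":[0,0,0]},{"grip":0.2,"dp":[0,0,0],"angular":[0.0317,0,-0.1103]},{"grip":0.2,"dp":[0,0,0],"angular":[0.0317,0,-0.1103]},{"grip":0.2,"dp":[0,0,0],"angular":[0.0317,0,-0.1103]},{"grip":0.2,"dp":[0,0,0],"angular":[0,0,0]},{"grip":0.2,"dp":[0,0,0],"angular":[0,0,0]}]'

```text
t: 17.6
ee_pos: [0.6332, -0.1937, 0.1333]
eef_rot: [-1.976, -2.152, -0.277]
contact_force: [0.7, -0.0, -1.1]
finger_gap: 0.0379
grip_force: 40.5
```

```bash
python3 - <<'E'
from m import *
s=ctrl.observe(); R=cv2.Rodrigues(s["eef_rot"])[0]; print(s["ee_pos"],s["contact_force"],s["finger_gap"]); print("jaw",np.degrees(np.arctan2(R[1,1],R[0,1])))
W=cam("wrist"); h,s_,v=hsv(W); m=(abs(h-27)<7)&(s_>130)
C=np.array([.636,-.2177]);yw=.09;ux=np.array([np.cos(yw),np.sin(yw)]);uy=np.array([-np.sin(yw),np.cos(yw)])
P=proj(W,[[*(C+ux*a+uy*b),.009] for a,b in((-.042,.0825),(.042,.0825),(-.042,.04),(.042,.04))]); print(P.round(1))
ys,xs=np.nonzero(m); print("top row",ys.min(), [(r,xs[ys==r].min(),xs[ys==r].max()) for r in range(ys.min()+2,ys.min()+70,12) if (ys==r).any()])
o=.0645*R[:,2]; t=C+uy*.0405; T=[t[0]-o[0],t[1]-o[1],.0842]; print(T,*go(T))
E
```

```text
[ 0.63316552 -0.19367406  0.13333087] [ 0.67024739 -0.00748462 -1.10135217] 0.037850607506184804
jaw 4.875393249290511
[[261.3 183. ]
 [373.8 182.6]
 [261.6 239.9]
 [373.9 239.5]]
top row 183 [(185, np.int64(264), np.int64(376)), (197, np.int64(265), np.int64(375)), (209, np.int64(265), np.int64(375)), (221, np.int64(265), np.int64(375)), (233, np.int64(265), np.int64(375))]
[np.float64(0.6339599745010477), np.float64(-0.19513253518405305), 0.0842] [-0.03    0.0017  0.0941] [[-0.082  0.996 -0.025]
 [ 0.958  0.085  0.275]
 [ 0.276 -0.001 -0.961]]
```

The tray is seen within 2 mm of the prediction; I add 1 mm in x, lower and release.

Emit:
play_rows --rows '[{"grip":0.2,"dp":[-0.015,0.0018,0.047],"angular":[0,0,0]},{"grip":0.2,"dp":[-0.0075,0.0019,0.0235],"angular":[0,0,0]},{"grip":0.2,"dp":[-0.0075,0,0.0235],"angular":[0,0,0]},{"grip":0.2,"dp":[0,0,0],"angular":[0,0,0]},{"grip":0.2,"dp":[0,0,0],"angular":[0,0,0]},{"grip":0.75,"dp":[0,0,0],"angular":[0,0,0]},{"grip":0.75,"dp":[0,0,0],"angular":[0,0,0]},{"grip":0.75,"dp":[0,0,0],"angular":[0,0,0]},{"grip":0.75,"dp":[0,0,-0.06],"angular":[0,0,0]},{"grip":0.75,"dp":[0,0,-0.1],"angular":[0,0,0]},{"grip":0.75,"dp":[0,0,0],"angular":[0,0,0]},{"grip":0.75,"dp":[0,0,0],"angular":[0,0,0]}]'

```text
t: 19.15
ee_pos: [0.6371, -0.2172, 0.1615]
eef_rot: [-1.973, -2.156, -0.277]
contact_force: [0.1, -0.9, -0.5]
finger_gap: 0.0639
grip_force: 0.0
```

```bash
python3 - <<'E'
from m import *
s=ctrl.observe(); print(s["ee_pos"],s["contact_force"],s["finger_gap"])
W=cam("wrist"); a=proj(W,(.6334,-.1774,.0225))[0].round().astype(int); print(a)
h,s_,v=hsv(W); m=((s_<70)).astype(np.uint8); x0,y0=a[0]-45,a[1]-50; b=np.zeros_like(m); b[y0:y0+100,x0:x0+90]=m[y0:y0+100,x0:x0+90]
p=blob(b,a,20); q=cv2.minAreaRect(p[2]); print(q); B=np.array([onz(W,*t,.0225)[:2] for t in cv2.boxPoints(q)]); print(B.mean(0),[np.linalg.norm(B[i]-B[i-1]) for i in(1,2)])
g=cv2.cvtColor(W["im"],cv2.COLOR_RGB2GRAY); c=g[y0:y0+100,x0:x0+90]
L=cv2.HoughLinesP(cv2.Canny(c,40,110),1,np.pi/180,25,minLineLength=28,maxLineGap=6)
for l in sorted(L[:,0].tolist(),key=lambda l:l[1]): print([int(l[0]+x0),int(l[1]+y0),int(l[2]+x0),int(l[3]+y0)],end=" ")
save(W["im"],"w6.png")
# pot: target
pot=np.array([.5265,-.274]); print(go((pot[0]+.0016,pot[1]-.018,.15)))
E
```

```text
[ 0.63713517 -0.21720584  0.16150938] [ 0.05623841 -0.86960993 -0.54326039] 0.06394660135286237
[317 206]
((317.4999694824219, 204.99998474121094), (48.99999237060547, 47.99999237060547), 0.0)
[ 0.63396678 -0.17616188] [np.float64(0.03834880248489623), np.float64(0.039114357055559455)]
[322, 160, 361, 160] [273, 162, 359, 162] [292, 181, 338, 181] [292, 184, 340, 184] [294, 186, 344, 189] [289, 191, 318, 194] [273, 197, 273, 157] [293, 204, 350, 204] [306, 208, 340, 210] [296, 218, 346, 216] (array([-0.1314, -0.2301, -0.0149]), array([[-0.085,  0.996, -0.026],
       [ 0.957,  0.089,  0.276],
       [ 0.277, -0.001, -0.961]]))
```

The heat sink sits flat in the yellow left bay (38×39 mm square at (0.634,-0.176)). On to the pot.

Emit:
play_rows --rows '[{"grip":0.85,"dp":[-0.0427,-0.0767,-0.0042],"angular":[0,0,0]},{"grip":0.85,"dp":[-0.0427,-0.0767,-0.0042],"angular":[0,0,0]},{"grip":0.85,"dp":[-0.0427,-0.0767,-0.0042],"angular":[0,0,0]},{"grip":0.85,"dp":[0,0,0],"angular":[0,0,0]},{"grip":0.85,"dp":[0,0,0],"angular":[0,0,0]}]'

```text
t: 19.82
ee_pos: [0.5285, -0.2899, 0.1493]
eef_rot: [-1.972, -2.155, -0.277]
contact_force: [-0.2, 0.3, 0.1]
finger_gap: 0.0727
grip_force: 0.0
```

```bash
python3 - <<'E'
from m import *
s=ctrl.observe(); R=cv2.Rodrigues(s["eef_rot"])[0]; print(s["ee_pos"],s["contact_force"],s["finger_gap"])
W=cam("wrist"); a=proj(W,(.5265,-.2738,.03))[0]; h,s_,v=hsv(W)
p=blob((abs(h-60)<15)&(s_>110),a,40); c,r=cv2.minEnclosingCircle(p[2]); X=onz(W,*c,.03); print(a,c,r,X, 2e3*np.linalg.norm(onz(W,c[0]+r,c[1],.03)-X))
o=.0606*R[:,2]; T=[X[0]-o[0],X[1]-o[1],.0832]; print(T,go(T))
E
```

```text
[ 0.52847423 -0.28991919  0.14929553] [-0.17936011  0.29510795  0.10386256] 0.07274081904829705
[316.17679759 240.30015885] (318.0, 241.5) 26.725555419921875 [ 0.52790433 -0.27455264  0.03      ] 39.008172749087365
[np.float64(0.5294658165163969), np.float64(-0.29127728608873493), 0.0832] (array([-0.0401,  0.0008,  0.1262]), array([[-0.086,  0.996, -0.026],
       [ 0.957,  0.09 ,  0.276],
       [ 0.277, -0.001, -0.961]]))
```

Lid measured 39 mm across at z 0.03, as given. Descend, grip, lift.

Emit:
play_rows --rows '[{"grip":0.85,"dp":[-0.0134,0,0.042],"angular":[0,0,0]},{"grip":0.85,"dp":[-0.0134,0.0008,0.042],"angular":[0,0,0]},{"grip":0.85,"dp":[-0.0133,0,0.042],"angular":[0,0,0]},{"grip":0.85,"dp":[0,0,0],"angular":[0,0,0]},{"grip":0.2,"dp":[0,0,0],"angular":[0,0,0]},{"grip":0.2,"dp":[0,0,0],"angular":[0,0,0]},{"grip":0.2,"dp":[0,0,0],"angular":[0,0,0]},{"grip":0.2,"dp":[0,0,0],"angular":[0,0,0]},{"grip":0.2,"dp":[0,0,0],"angular":[0,0,0]}]'

```text
t: 21.0
ee_pos: [0.5291, -0.293, 0.085]
eef_rot: [-1.974, -2.157, -0.278]
contact_force: [-0.5, -1.1, 6.2]
finger_gap: 0.0374
grip_force: 40.0
```

Emit:
play_rows --rows '[{"grip":0.2,"dp":[0.0166,0,-0.0577],"angular":[0,0,0]},{"grip":0.2,"dp":[0.0166,0,-0.0577],"angular":[0,0,0]},{"grip":0.2,"dp":[0,0,0],"angular":[0,0,0]}]'

```text
t: 21.38
ee_pos: [0.5297, -0.2933, 0.1463]
eef_rot: [-1.975, -2.159, -0.278]
contact_force: [0.4, 0.0, -1.5]
finger_gap: 0.0377
grip_force: 40.2
```

```bash
python3 - <<'E'
from m import *
s=ctrl.observe(); R=cv2.Rodrigues(s["eef_rot"])[0]; print(s["ee_pos"],s["contact_force"],s["finger_gap"],s["grip_force"])
W=cam("wrist"); h,s_,v=hsv(W); zt=s["ee_pos"][2]-.0832+.03
p=blob((abs(h-60)<15)&(s_>110),(317,250),50); c,r=cv2.minEnclosingCircle(p[2]); X=onz(W,*c,zt); print(c,r,X-s["ee_pos"],2e3*np.linalg.norm(onz(W,c[0]+r,c[1],zt)-X))
o=.0606*R[:,2]; print(o)
C=np.array([.637,-.2177]);yw=.09;uy=np.array([-np.sin(yw),np.cos(yw)]); t=C-uy*.0405; print(t)
T=[t[0]-o[0],t[1]-o[1],s["ee_pos"][2]]; print(T,go(T)[0])
E
```

```text
[ 0.5296912  -0.2932903   0.14629717] [ 0.3515097   0.01907347 -1.48644303] 0.03769412336547583 40.21464943885803
(317.0, 256.0) 40.31138610839844 [-0.00125075  0.01866407 -0.0532    ] 40.080743864791295
[-0.00130036  0.01651354 -0.05829213]
[ 0.64064008 -0.25803609]
[np.float64(0.6419404387579484), np.float64(-0.2745496289730417), np.float64(0.1462971745823342)] [0.0162 0.2278 0.0021]
```

Emit:
play_rows --rows '[{"grip":0.2,"dp":[0.0045,0.0759,0.0005],"angular":[0,0,0]},{"grip":0.2,"dp":[0.0045,0.0759,0.0005],"angular":[0,0,0]},{"grip":0.2,"dp":[0.0045,0.0759,0.0005],"angular":[0,0,0]},{"grip":0.2,"dp":[0,0,0],"angular":[0,0,0]},{"grip":0.2,"dp":[0,0,0],"angular":[0,0,0]}]'

```text
t: 22.05
ee_pos: [0.6405, -0.2759, 0.1438]
eef_rot: [-1.972, -2.154, -0.275]
contact_force: [-0.9, -0.1, -0.4]
finger_gap: 0.0378
grip_force: 40.3
```

```bash
python3 - <<'E'
from m import *
s=ctrl.observe(); print(s["ee_pos"],s["contact_force"])
W=cam("wrist"); h,s_,v=hsv(W); m=(abs(h-27)<7)&(s_>130)
C=np.array([.637,-.2177]);yw=.09;ux=np.array([np.cos(yw),np.sin(yw)]);uy=np.array([-np.sin(yw),np.cos(yw)])
print(proj(W,[[*(C+ux*a+uy*b),.009] for a,b in((-.042,.0825),(.042,.0825),(-.042,.0),(.042,.0))]).round(1).tolist())
ys,xs=np.nonzero(m); print("top row",ys.min(), [(r,xs[ys==r].min(),xs[ys==r].max()) for r in range(ys.min()+2,ys.min()+130,25) if (ys==r).any()])
print(go((.6419,-.2762,.0877))[0])
E
```

```text
[ 0.64053429 -0.27593076  0.14383542] [-0.94063518 -0.07925995 -0.43826749]
[[265.7, 77.9], [373.1, 77.7], [265.8, 183.4], [373.0, 183.4]]
top row 78 [(80, np.int64(267), np.int64(374)), (105, np.int64(267), np.int64(373)), (130, np.int64(267), np.int64(373)), (155, np.int64(267), np.int64(373)), (180, np.int64(267), np.int64(372)), (205, np.int64(267), np.int64(372))]
[-0.0313  0.0035  0.1086]
```

Emit:
play_rows --rows '[{"grip":0.2,"dp":[-0.0155,0.002,0.054],"angular":[0,0,0]},{"grip":0.2,"dp":[-0.008,0.0015,0.0275],"angular":[0,0,0]},{"grip":0.2,"dp":[-0.0078,0,0.0271],"angular":[0,0,0]},{"grip":0.2,"dp":[0,0,0],"angular":[0,0,0]},{"grip":0.2,"dp":[0,0,0],"angular":[0,0,0]},{"grip":0.75,"dp":[0,0,0],"angular":[0,0,0]},{"grip":0.75,"dp":[0,0,0],"angular":[0,0,0]},{"grip":0.75,"dp":[0,0,0],"angular":[0,0,0]},{"grip":0.75,"dp":[0,0,-0.06],"angular":[0,0,0]},{"grip":0.75,"dp":[0,0,-0.1],"angular":[0,0,0]},{"grip":0.75,"dp":[0,0,-0.1],"angular":[0,0,0]},{"grip":0.75,"dp":[0,0,-0.1],"angular":[0,0,0]},{"grip":0.75,"dp":[0,0,0],"angular":[0,0,0]},{"grip":0.75,"dp":[0,0,0],"angular":[0,0,0]}]'

```text
t: 23.85
ee_pos: [0.6477, -0.3248, 0.2612]
eef_rot: [-1.972, -2.155, -0.277]
contact_force: [-0.2, 0.3, -0.7]
finger_gap: 0.0642
grip_force: 0.0
```

```bash
python3 - <<'E'
from m import *
s=ctrl.observe(); print(s["ee_pos"],s["contact_force"])
W=cam("wrist");S=cam("side"); h,s_,v=hsv(W)
p=blob((abs(h-60)<15)&(s_>110),proj(W,(.6406,-.258,.0325))[0],30); c,r=cv2.minEnclosingCircle(p[2]); print(c,onz(W,*c,.0325))
h,s_,v=hsv(S); q=blob((abs(h-60)<15)&(s_>110),proj(S,(.6406,-.258,.0325))[0],15); print("side tri",tri(W,c,S,q[0]))
a=cv2.resize(W["im"],(512,320)); b=cv2.resize(S["im"][140:300,220:420],(400,320)); im=np.hstack([a[:,100:500],b]); save(im,"f.png"); print(im.shape)
E
```

```text
[ 0.64768632 -0.32480574  0.26122433] [-0.20737506  0.25381778 -0.66030713]
(317.33929443359375, 179.0) [ 0.64194598 -0.25807644  0.0325    ]
side tri (array([ 0.64149495, -0.2577223 ,  0.0275382 ]), [0.00042900775965697575, 0.00042900775965687014])
(320, 800, 3)
```

View pics/f.png

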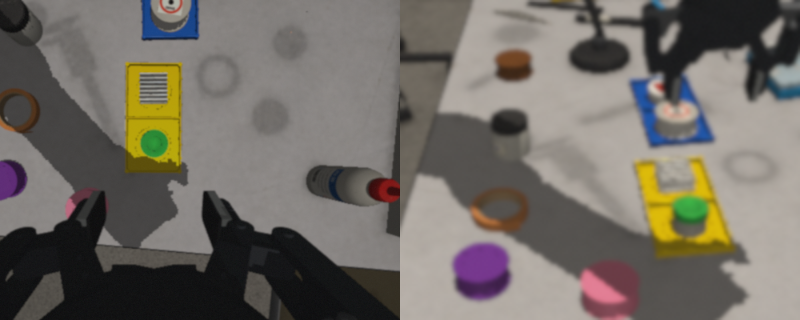

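All four items stand flat in their bays: heat sink (153,88) and pot (153,142) in the yellow tray, reel and tin in the blue. The jar, tape and look-alikes are where they were, and the gripper is clear. Handing in.

```bash
python3 -c "
from station import ctrl
print(ctrl.sign_off())"
```

```text
the job is handed in; nothing more can be done
None
```

The job is handed in at about 24 s: the reel and tin are in the blue tray, the heat sink and pot in the yellow tray, one per bay, flat and released, and the jar, tape and look-alikes were left where they stood.

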